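Set out the seasonings beside the cooktop

ROBOT

A 6-joint arm with a two-finger parallel gripper is mounted at the origin on the work surface. World frame = base frame: x ahead of the robot, y to its left, z up, the work surface at z = 0. Lengths are in mm, angles in degrees, forces in N, time in s.
With the tool pointing down it reaches from about 300 to 850 mm from the base axis. Payload 4.2 kg.
Tool frame: the origin (TCP) lies midway between the tips of the shut fingers; the grasp point (between the pads) lies 19 mm behind it; z points along the fingers, y is the line along which they close (so a half turn about z gives the same grasp; the last joint's range is limited). The gripper opens to 91 mm and grips with 3 to 60 N. Pads are 32 mm wide; open, the fingers measure 118 mm over their backs; the gripper's body (76 mm by 178 mm) begins 60 mm behind the grasp point.
Start: joints at [71.219, 18.312, 89.639, -0, 72.044, -1.146], TCP at [174.206, 547.992, 213.976] pointing down, gripper open.
Joint ranges: [-177.97, 177.97], [-48.28, 115.42], [12.27, 149.76], [-77.06, 257.06], [2.81, 150.46], [-146.56, 146.56]. Speed limits (degrees/s): [147.25, 147.25, 180, 180, 180, 180].

INTERFACE

Orientations are given as [roll, pitch, yaw] about the fixed x, y, z axes, in that order (R = Rz(yaw) Ry(pitch) Rx(roll)).
In Python, from workcell import env gives the robot as it stands.
- The arm moves only by the shell command python3 -m jog 'ROWS' [FORCE]. ROWS is a JSON object of lists of equal length, an entry for each row: "jaw": the finger opening in mm, from 0 to 91.2; "slide": the shift along the tool's x, y, z in units of 30 mm (1.0 is 30 mm), a list of three; "spin": the turn about the tool's z in units of 8 degrees (1.0 is 8 degrees). In form: {"jaw": [jaw, ...], "slide": [[dx, dy, dz], ...], "spin": [spin, ...]}. A call has 1 to 10 rows; each row shifts and turns the commanded pose from where the row before left it, along the tool's axes as they then stand; what a row does not reach is not made up. A row lasts 1/10 s, in which the tool goes at most 50 mm and 8.59 degrees, less where a joint would pass 70% of its speed; a pose out of reach is approached as far as the arm can. A call is refused whole if a number of a shift passes 1 or a number of a turn 1, either way. A call with a gripper value outside its range is refused whole. The fingers move at their own pace and stop on an object; FORCE is the grip in N (left out, the last holds). Time passes only in rows, so rows that do not move let the fingers close. It gives the time, the measured TCP pose, the force, the opening and the grip force at its end, in the units of the state.
- env.state(): the state, without advancing time (a new reading comes with each control period).
- env.grab_frame(name): name is "side" or "top" or "wrist"; returns the picture (384x512x3 uint8, red, green, blue); there is no depth.
- env.camera_model(name): a dict with "fx", "fy", "cx", "cy" (pixels), "camera_from_world" (4x4, takes a point from world to camera coordinates). Camera axes: x right, y up, looking along -z (the intrinsics and any distortion apply to the point x, -y, -z); pixel columns grow to the right and rows downward; lengths in mm; the calibration is good to about 2 mm. The wrist camera is an equidistant fisheye: a pixel r from the principal point sees the ray r / f radians off the axis. A picture is of the moment at which its call begins: read the wrist's pose just before it. camera_model takes no time and is no camera call; for the wrist camera it gives the pose at the moment of the call.
- env.job_done(): hands the job in; it is judged then, once.
The state is a dict: "time_s": time; "qpos": joint angles; "qvel": joint speeds; "effort": joint torques, N m; "ee_pos": TCP position; "ee_rot": TCP orientation; "force": force on the tool from outside, world axes, zero at the start; "torque": the same for the moment, N m; "gripper_width": finger opening in mm; "gripper_force": force on a finger pad.
Only numpy, scipy, OpenCV 4.12 (cv2) and the standard library are available. Lean on these libraries where they do the work, as an engineer would, in place of code of your own. Each camera call takes 0.05 s, during which the arm holds its last target. There are 200 camera calls.

TASK

Set out the seasonings. On the walnut board stand the pepper mill on the end circle nearer the blue trivet, the salt mill on the circle at the other end, and the oil bottle between them on the middle circle; stand the white ramekin in the middle of the blue trivet and then put its wooden lid on it. Centre everything well and leave it upright, and leave the honey jar and the copper cup where they are.

Things in the scene. Friction and masses are not known exactly. Their poses are not given: they have to be found in the camera images.
- salt_mill: Loose salt mill, upright: glossy white ceramic body and head. Round, 115 mm tall; foot 52 mm across up to 12 mm, straight body 44 mm across from 20 to 82 mm above its underside, head 40 mm across from 82 to 104 mm, small steel ball on top. About 220 g. Origin: centre of its underside; z up.
- pepper_mill: Loose pepper mill, upright: the same shape and sizes as the salt mill, but its body and head are dark brown wood. About 220 g. Origin: centre of its underside; z up.
- oil_bottle: Loose oil bottle, upright: green glass with a pale paper band low down and a cork. Round, 118 mm tall; straight body 56 mm across up to 78 mm, then a shoulder and a 24 mm neck with a 28 mm cork. About 300 g. Origin: centre of its underside; z up.
- ramekin: Loose ramekin, open side up: a small straight-sided white ceramic pot, 64 mm across, 48 mm tall, wall 4 mm (mouth 56 mm across). About 160 g. Origin: centre of its underside; z up.
- lid: Loose wooden lid of the ramekin, lying knob up, 38 mm tall: a plug 40 mm across at 0 to 6 mm, a pale disc 70 mm across at 6 to 14 mm, an upright round knob 22 mm across at 14 to 38 mm. About 60 g. Origin: centre of the plug's underside; z up. In place, the plug is inside the ramekin, the disc lies on its rim, and the lid's origin is 42 mm above the ramekin's underside.
- honey_jar: Bystander: loose amber glass jar with a yellow cap, 62 mm across, 85 mm tall. To be left alone. Origin: centre of its underside; z up.
- copper_cup: Bystander: loose empty copper cup, 66 mm across at the rim, 65 mm tall. To be left alone. Origin: centre of its underside; z up.
- board: Dark walnut serving board, fixed to the counter: 100 mm (its x) by 270 mm (its y) by 18 mm thick, with three pale inlaid circles, 66 mm across, in a row along its y: at y = -85, 0 and +85 mm. It is turned by up to 15 degrees, so its y runs roughly along the world's y. Origin: centre of its underside; the top is at z = 18 mm.
- trivet: Blue glazed trivet tile with a white ring, fixed to the counter, to the left or the right of the walnut board: 110 by 110 by 12 mm. Origin: centre of its underside; the top is at z = 12 mm.

How it is judged:
By the outcome, as a careful person would: the job done as asked, in the order asked, and still so for the second after the job is handed in, with the robot touching nothing.
It also fails if it takes over 134 s, if anything falls off the work surface, if the arm or the gripper's body presses on something with over 40 N, if the wrist force passes 120 N, or if a joint passes its speed limit or range.

## Working session

There is one attempt and no reset: what is moved stays moved. The work goes in short steps, Python scripts to look and compute and a shell command to move; the robot and the scene stay as the last step left them, time stands still between calls to the robot, and variables do not carry over. Pictures are saved under pics/ and viewed, at most 18 in all, crops included, and the job is handed in when it is done.

```bash
ls; mkdir -p pics; cat > h.py <<'E'
import numpy as np, cv2
from workcell import env
def snap(n,f):
    m=env.camera_model(n); im=env.grab_frame(n); cv2.imwrite(f'pics/{f}.png',im[:,:,::-1]); np.savez(f'pics/{f}.npz',im=im,**{k:np.array(v) for k,v in m.items() if k in('fx','fy','cx','cy','camera_from_world')}); return im,m
E
python3 - <<'E'
from h import *
for n in('top','side'):
    im,m=snap(n,n+'0'); print(n,{k:(np.round(v,2).tolist() if k=='camera_from_world' else v) for k,v in m.items()})
a=cv2.imread('pics/top0.png');cv2.imwrite('pics/top0b.png',cv2.resize(a,(800,600)))
a=cv2.imread('pics/side0.png');cv2.imwrite('pics/side0b.png',cv2.resize(a,(800,600)))
print(env.state())
E
```

```text
pics
top {'fx': 445.9415958240016, 'fy': 445.9415958240016, 'cx': 263.3268338085449, 'cy': 184.44811883512287, 'camera_from_world': [[0.02, -1.0, -0.0, -19.15], [0.98, 0.02, 0.19, -525.59], [-0.19, -0.01, 0.98, -1164.6], [0.0, 0.0, 0.0, 1.0]]}
side {'fx': 383.614327683851, 'fy': 383.614327683851, 'cx': 252.86226016499973, 'cy': 196.83171120627748, 'camera_from_world': [[0.67, -0.74, -0.02, -338.67], [0.54, 0.47, 0.7, -306.56], [-0.51, -0.48, 0.71, -821.67], [0.0, 0.0, 0.0, 1.0]]}
{'time_s': 0.1, 'qpos': array([ 7.12206972e+01,  1.83488419e+01,  8.96989827e+01, -2.78450159e-04,
        7.20437724e+01, -1.14690457e+00]), 'qvel': array([-0.12292788, -0.07326026, -0.23982059, -0.11805899,  0.00483888,
       -0.1043629 ]), 'effort': array([-1.47116403e-03, -4.13327658e+01, -2.32509810e+01,  7.26943742e-02,
        4.22244170e-02, -5.99482064e-05]), 'ee_pos': array([174.03909089, 547.56039443, 213.19862863]), 'ee_rot': array([-1.79908416e+02, -1.56870189e-03,  1.62367687e+02]), 'force': array([-0.24664837,  0.53145029,  0.69484702]), 'torque': array([-0.03611531, -0.01201698, -0.01085649]), 'gripper_force': 0.0, 'gripper_width': 91.19471098023439}
```

View pics/top0b.png

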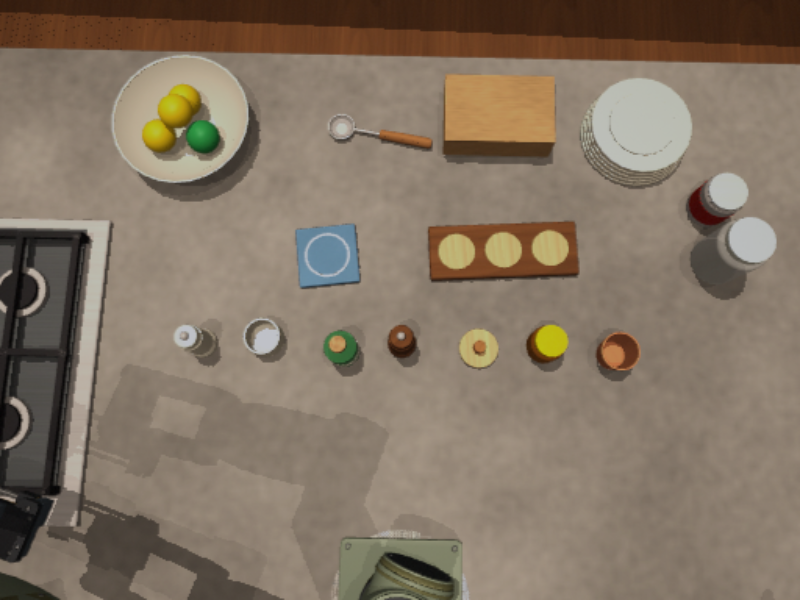

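View pics/side0b.png

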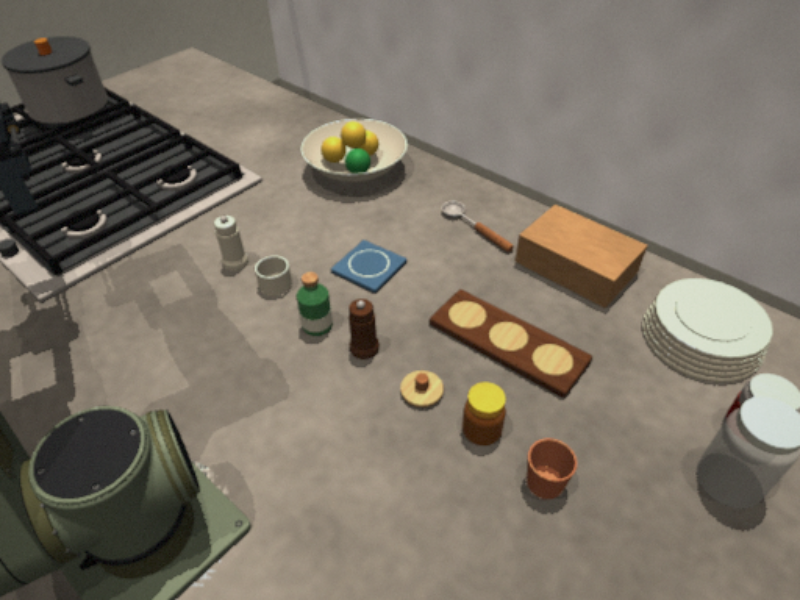

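The pictures show the whole row, with centres at these 800-px top view positions:

| Item | Position |
|---|---|
| Salt mill | (188,335) |
| Ramekin | (262,337) |
| Bottle cork | (338,344) |
| Pepper mill | (402,338) |
| Lid | (479,348) |
| Honey jar | (548,343) |
| Copper cup | (619,352) |
| Trivet | (327,255), left of the board |
| Board circles | (457,251), (503,250), (550,247) |

```bash
cat >> h.py <<'E'
def ray(m,u,v,fish=False):
    T=np.array(m['camera_from_world']);x=(u-m['cx'])/m['fx'];y=(v-m['cy'])/m['fy']
    if fish:
        r=np.hypot(x,y); s=np.sin(r)/max(r,1e-9); d=np.array([x*s,-y*s,-np.cos(r)])
    else: d=np.array([x,-y,-1.])
    return -T[:3,:3].T@T[:3,3], T[:3,:3].T@d
def onz(m,u,v,z,fish=False):
    c,d=ray(m,u,v,fish); return (c+d*(z-c[2])/d[2])
def cen(mask,box):
    x0,y0,x1,y1=box; k=np.zeros(mask.shape,np.uint8); k[y0:y1,x0:x1]=mask[y0:y1,x0:x1]
    n,l,s,c=cv2.connectedComponentsWithStats(k); i=1+np.argmax(s[1:,4]); return (l==i).astype(np.uint8),c[i],s[i]
def proj(m,p,fish=False):
    T=np.array(m['camera_from_world']);q=T[:3,:3]@np.array(p,float)+T[:3,3]; x,y,z=q[0],-q[1],-q[2]
    if fish:
        r=np.hypot(x,y); t=np.arctan2(r,z); x,y=x/r*t,y/r*t
    else: x,y=x/z,y/z
    return m['cx']+m['fx']*x, m['cy']+m['fy']*y
E
python3 - <<'E'
from h import *
M={n:np.load(f'pics/{n}0.npz') for n in('top','side')}
im=M['top']['im']; hsv=cv2.cvtColor(im,cv2.COLOR_RGB2HSV)
H,S,V=cv2.split(hsv)
for nm,p,z in[('salt',(188,335),112),('ram',(262,337),48),('oil',(338,344),118),('pep',(402,336),112),('lid',(479,348),14),('honey',(548,343),85),('cup',(619,352),65)]:
    print(nm,np.round(onz(M['top'],p[0]*.64,p[1]*.64,z)))
pale=((H>15)&(H<35)&(S>60)&(V>120)).astype(np.uint8)
for b in[(275,140,310,180),(308,140,336,180),(336,140,370,180)]:
    k,c,s=cen(pale,b);print('circ',c.round(1),s,onz(M['top'],*c,18).round(1))
k,c,s=cen(pale,(285,205,325,240));print('lid',c,s,onz(M['top'],*c,14).round(1))
blue=((H>95)&(H<120)&(S>90)).astype(np.uint8)
k,c,s=cen(blue,(180,135,240,190)); h=cv2.convexHull(np.argwhere(k)[:,::-1].astype(np.int32)); f=np.zeros_like(k);cv2.fillConvexPoly(f,h,1)
ring=((f>0)&(S<90)).astype(np.uint8);pts=np.argwhere(ring)[:,::-1].astype(np.float32);print('tri',c,s,len(pts)); (c2,_,_)=cv2.fitEllipse(pts);print(c2,onz(M['top'],*c,12).round(1),onz(M['top'],*c2,12).round(1))
print({k:np.round(v,1).tolist() for k,v in env.camera_model('wrist').items() if k in('fx','cx','cy','camera_from_world')}, env.camera_model('wrist').keys())
E
```

```text
salt [428. 356. 112.]
ram [435. 249.  48.]
oil [418. 109. 118.]
pep [434.   6. 112.]
lid [ 428. -129.   14.]
honey [ 431. -238.   85.]
cup [ 421. -362.   65.]
circ [291.6 160.5] [280 149  24  24 438] [603.6 -85.9  18. ]
circ [321.6 159.3] [310 148  24  24 437] [ 608.9 -170.7   18. ]
circ [351.6 158.2] [340 147  24  23 435] [ 613.9 -255.7   18. ]
lid [305.71610169 222.15677966] [293 210  26  25 472] [ 429.6 -126.8   14. ]
tri [208.28776978 162.31654676] [198 151  23  23 278] 65
(208.1420440673828, 161.86361694335938) [594.4 150.9  12. ] [595.7 151.4  12. ]
{'fx': 297.3, 'cx': 255.5, 'cy': 191.7, 'camera_from_world': [[0.3, 1.0, -0.0, -571.9], [-0.9, 0.3, -0.2, 26.2], [-0.2, 0.1, 1.0, -389.0], [0.0, 0.0, 0.0, 1.0]]} dict_keys(['fx', 'fy', 'cx', 'cy', 'camera_from_world'])
```

```bash
cat > go.py <<'E'
import sys
from h import *
# world target x y z yaw -> tool-frame delta in units
def plan(x=None,y=None,z=None,yaw=None):
    s=env.state(); p=s['ee_pos']; w=np.radians(s['ee_rot'][2])
    t=np.array([p[i] if q is None else q for i,q in enumerate((x,y,z))])-p
    X=np.array([np.cos(w),np.sin(w)]);Y=np.array([np.sin(w),-np.cos(w)])
    print('t',round(s['time_s'],2),'pos',p.round(1),'rot',s['ee_rot'].round(1),'q6',s['qpos'][5].round(0),'w',round(s['gripper_width'],1),'units',np.round([t[:2]@X/30,t[:2]@Y/30,-t[2]/30],2),'spin',None if yaw is None else round(-(yaw-s['ee_rot'][2])/8,2))
if __name__=='__main__': plan(*[None if a=='-' else float(a) for a in sys.argv[1:]])
E
python3 -m jog '{"jaw":[91,91,91,91,91,91,91,91,91,91],"slide":[[0,0,0],[0,0,0],[0,0,0],[0,0,0],[0,0,0],[0,0,0],[0,0,0],[0,0,0],[0,0,0],[0,0,0]],"spin":[1,1,1,1,1,1,1,1,0.6,0]}' 20; python3 go.py 434 6 200 93.5
```

```text
time_s: 1.1
ee_pos: [174.1, 547.7, 213.5]
ee_rot: [-180.0, 0.0, 93.6]
force: [-0.9, -0.0, -0.8]
gripper_width: 91.0
gripper_force: 0.0
t 1.1 pos [174.1 547.7 213.5] rot [-180.     0.    93.6] q6 68.0 w 91.0 units [-18.56   7.52   0.45] spin 0.01
```

```bash
python3 -m jog '{"jaw":[91,91,91,91,91,91,91,91,91,91],"slide":[[-0.5,0.2,0],[-0.9,0.4,0],[-1,0.4,0],[-1,0.4,0],[-1,0.4,0],[-1,0.4,0],[-1,0.4,0],[-1,0.4,0],[-1,0.4,0],[-1,0.4,0]],"spin":[0,0,0,0,0,0,0,0,0,0]}' && python3 -m jog '{"jaw":[91,91,91,91,91,91,91,91,91,91],"slide":[[-1,0.4,0],[-1,0.4,0],[-1,0.4,0],[-1,0.4,0],[-1,0.4,0],[-1,0.4,0],[-1,0.4,0],[-1,0.4,0],[-0.7,0.3,0],[-0.4,0.1,0.4]],"spin":[0,0,0,0,0,0,0,0,0,0]}';  python3 go.py 434 6 200 93.5; python3 - <<'E'
from h import *
im,m=snap('wrist','w1')
print(proj(m,(434,6,115),1),proj(m,(434,6,0),1), 'cam',(-np.array(m['camera_from_world'])[:3,:3].T@np.array(m['camera_from_world'])[:3,3]).round(0))
E
```

```text
time_s: 2.1
ee_pos: [305.5, 271.2, 213.9]
ee_rot: [180.0, 0.0, 93.7]
force: [0.1, -0.3, -0.9]
gripper_width: 91.1
gripper_force: 0.0
time_s: 3.1
ee_pos: [431.3, 5.8, 202.6]
ee_rot: [179.8, 0.0, 93.5]
force: [0.1, -0.7, 0.5]
gripper_width: 91.1
gripper_force: 0.0
t 3.1 pos [431.3   5.8 202.6] rot [179.8   0.   93.5] q6 -4.0 w 91.1 units [0.   0.09 0.09] spin 0.0
(np.float64(258.90361789665076), np.float64(193.02020318215165)) (np.float64(257.63571333827014), np.float64(171.45355815399384)) cam [426.  69. 373.]
```

View pics/w1.png

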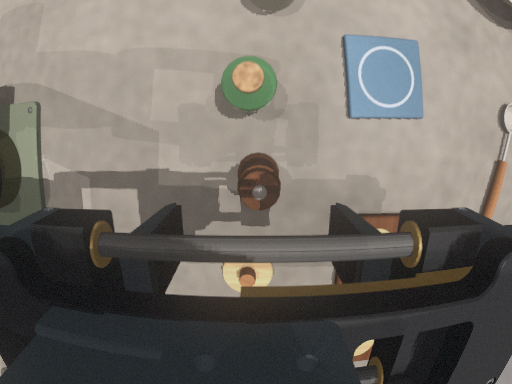

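The wrist view has the mill's ball at (259,192), within 1 px of the prediction. The bottle cork is at (248,76) and the trivet ring is centred at about (386,77).

```bash
python3 - <<'E'
from h import *
m=np.load('pics/w1.npz');im=m['im'];H,S,V=cv2.split(cv2.cvtColor(im,cv2.COLOR_RGB2HSV))
k,c,s=cen(((V>150)&(S<60)).astype(np.uint8),(245,180,275,205)) if ((V>150)&(S<60))[180:205,245:275].any() else (0,(259.5,192),0)
print('ball',c,onz(m,*c,114,1)); print('ball hand',onz(m,259.5,191.5,112,1))
blue=((H>95)&(H<120)&(S>90)).astype(np.uint8); k,c,s=cen(blue,(335,25,430,125));f=cv2.fillConvexPoly(np.zeros_like(k),cv2.convexHull(np.argwhere(k)[:,::-1].astype(np.int32)),1)
ring=np.argwhere((f>0)&(S<90)&(V>120))[:,::-1].astype(np.float32); ring=ring[np.hypot(*(ring-c).T)<45]
P=np.array([onz(m,*p,12,1)[:2] for p in ring]);A=np.c_[2*P,np.ones(len(P))];q=np.linalg.lstsq(A,(P**2).sum(1),rcond=None)[0];print('trivet',q[:2],len(P),np.hypot(*(P-q[:2]).T).mean())
print('cork',onz(m,248.5,76,118,1))
E
python3 go.py 434.5 6.3 45 93.5
```

```text
ball [259.18181818 189.09090909] [434.04726737   9.37732332 114.        ]
ball hand [434.53560499   6.70931453 112.        ]
t 3.15 pos [429.5   5.2 199.8] rot [-1.799e+02  1.000e-01  9.350e+01] q6 -4.0 w 90.8 units [0.03 0.17 5.16] spin -0.0Traceback (most recent call last):
  File "<stdin>", line 5, in <module>
  File "h.py", line 15, in cen
    n,l,s,c=cv2.connectedComponentsWithStats(k); i=1+np.argmax(s[1:,4]); return (l==i).astype(np.uint8),c[i],s[i]
                                                     ~~~~~~~~~^^^^^^^^^
    return _wrapfunc(a, 'argmax', axis=axis, out=out, **kwds)
    return bound(*args, **kwds)
ValueError: attempt to get argmax of an empty sequence
```

```bash
python3 -m jog '{"jaw":[91,91,91,91,91,91,91,91,91,91],"slide":[[0,0.17,0.5],[0,0,1],[0,0,1],[0,0,1],[0,0,0.8],[0,0,0.5],[0,0,0.3],[0,0,0.06],[0,0,0],[0,0,0]],"spin":[0,0,0,0,0,0,0,0,0,0]}'; python3 go.py 434.5 6.3 45 93.5
```

```text
time_s: 4.15
ee_pos: [435.9, 8.3, 47.8]
ee_rot: [179.9, -0.0, 93.6]
force: [-0.1, 0.4, 0.2]
gripper_width: 91.1
gripper_force: 0.0
t 4.15 pos [435.9   8.3  47.8] rot [179.9  -0.   93.6] q6 -4.0 w 91.1 units [-0.06 -0.05  0.09] spin 0.01
```

```bash
python3 -m jog '{"jaw":[70,50,40,36,36,36,36,36,36,36],"slide":[[0,0,0],[0,0,0],[0,0,0],[0,0,0],[0,0,0],[0,0,0],[0,0,0],[0,0,0],[0,0,0],[0,0,0]],"spin":[0,0,0,0,0,0,0,0,0,0]}' 25; python3 go.py 603.8 -86 170 93.5;python3 go.py 603.8 -86 170 93.5
```

```text
time_s: 5.15
ee_pos: [435.2, 8.2, 47.1]
ee_rot: [-180.0, -0.0, 93.6]
force: [-0.7, -0.0, 0.9]
gripper_width: 42.9
gripper_force: 25.0
t 5.15 pos [435.2   8.2  47.1] rot [-180.    -0.    93.6] q6 -4.0 w 42.9 units [-3.48  5.41 -4.1 ] spin 0.01
t 5.15 pos [435.2   8.2  47.1] rot [-180.    -0.    93.6] q6 -4.0 w 42.9 units [-3.48  5.41 -4.1 ] spin 0.01
```

```bash
python3 -m jog '{"jaw":[36,36,36,36,36,36,36,36,36,36],"slide":[[0,0,-0.3],[0,0,-0.7],[0,0,-1],[-0.2,0.3,-0.5],[-0.5,0.8,0],[-0.6,0.9,0],[-0.6,0.9,0],[-0.6,0.9,0],[-0.5,0.8,0],[-0.3,0.5,0]],"spin":[0,0,0,0,0,0,0,0,0,0]}' && python3 -m jog '{"jaw":[36,36,36],"slide":[[-0.1,0.2,0],[0,0,0],[0,0,0]],"spin":[0,0,0]}'; python3 go.py 603.8 -86 66 93.5; python3 - <<'E'
from h import *
im,m=snap('wrist','w2')
print('pred circle',[np.round(proj(m,p,1)) for p in((603.8,-86,18),(608.9,-170.7,18),(595,151,12))])
E
```

```text
time_s: 6.15
ee_pos: [596.0, -82.2, 122.2]
ee_rot: [180.0, 0.0, 93.5]
force: [-0.3, -0.2, -3.4]
gripper_width: 42.8
gripper_force: 25.0
time_s: 6.45
ee_pos: [599.2, -83.2, 122.0]
ee_rot: [-179.9, -0.0, 93.6]
force: [-0.0, 0.6, -2.5]
gripper_width: 43.0
gripper_force: 25.0
t 6.45 pos [599.2 -83.2 122. ] rot [-179.9   -0.    93.6] q6 -13.0 w 43.0 units [-0.1   0.15  1.87] spin 0.01
pred circle [array([261., 192.]), array([260., 272.]), array([267., -41.])]
```

View pics/w2.png

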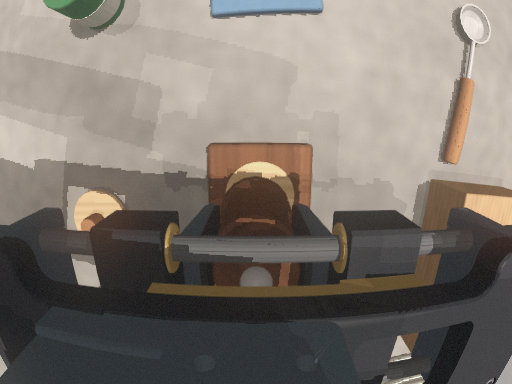

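The board's near corners are at (208,144) and (312,144), with the circle's upper edge at (260,162). The mill hangs in front of the circle.

```bash
python3 - <<'E'
from h import *
m=np.load('pics/w2.npz')
print('circle edge',onz(m,260,162,18,1),'expect',(603.8-2,-86+33))
print('corners',onz(m,208,144,18,1),onz(m,312,144,18,1),'expect mid',(600.7,-35.9))
E
python3 go.py 603.8 -86 66 93.5
```

```text
circle edge [600.99614564 -57.24229036  18.        ] expect (601.8, -53)
corners [551.7285353  -43.13014817  18.        ] [648.25452085 -36.93188314  18.        ] expect mid (600.7, -35.9)
t 6.5 pos [599.2 -83.1 122.1] rot [-179.9   -0.    93.6] q6 -13.0 w 42.9 units [-0.11  0.15  1.87] spin 0.01
```

```bash
python3 -m jog '{"jaw":[36,36,36,36,36,36,36,36,36],"slide":[[-0.1,0.13,0.3],[0,0,0.6],[0,0,0.4],[0,0,0.2],[0,0,0.15],[0,0,0.1],[0,0,0.05],[0,0,0],[0,0,0]],"spin":[0,0,0,0,0,0,0,0,0]}'; python3 go.py 603 -86 66 93.5
```

```text
time_s: 7.4
ee_pos: [604.8, -86.5, 68.5]
ee_rot: [180.0, 0.0, 93.6]
force: [0.4, -0.6, -2.4]
gripper_width: 42.7
gripper_force: 25.0
t 7.4 pos [604.8 -86.5  68.5] rot [180.    0.   93.6] q6 -13.0 w 42.7 units [ 0.02 -0.06  0.08] spin 0.01
```

```bash
python3 -m jog '{"jaw":[36,36,36,36],"slide":[[0,-0.03,0.04],[0,0,0.03],[0,0,0.03],[0,0,0]],"spin":[0,0,0,0]}'; python3 go.py 603 -86 66 93.5
```

```text
time_s: 7.8
ee_pos: [603.6, -86.5, 65.2]
ee_rot: [180.0, -0.0, 93.6]
force: [0.4, -0.3, -2.1]
gripper_width: 42.8
gripper_force: 25.0
t 7.8 pos [603.6 -86.5  65.2] rot [180.   -0.   93.6] q6 -13.0 w 42.8 units [ 0.02 -0.02 -0.03] spin 0.01
```

```bash
python3 -m jog '{"jaw":[36,36,36],"slide":[[0,0,0.03],[0,0,0.02],[0,0,0]],"spin":[0,0,0]}'; python3 -m jog '{"jaw":[36,36,36],"slide":[[0,0,0.03],[0,0,0],[0,0,0]],"spin":[0,0,0]}'
```

```text
time_s: 8.1
ee_pos: [603.6, -86.6, 65.1]
ee_rot: [180.0, 0.0, 93.6]
force: [-3.6, 0.8, 7.0]
gripper_width: 42.7
gripper_force: 25.0
time_s: 8.4
ee_pos: [603.6, -86.6, 65.0]
ee_rot: [179.9, 0.0, 93.6]
force: [-5.3, 0.6, 10.2]
gripper_width: 43.2
gripper_force: 25.0
```

```bash
python3 -m jog '{"jaw":[36,46,56,76,91,91,91,91,91,91],"slide":[[0,0,-0.06],[0,0,0],[0,0,0],[0,0,0],[0,0,0],[0,0,0],[0,0,-0.3],[0,0,-0.7],[0,0,-1],[0,0,-1]],"spin":[0,0,0,0,0,0,0,0,0,0]}'; python3 -m jog '{"jaw":[91,91,91,91],"slide":[[0,0,-0.8],[0,0,-0.4],[0,0,0],[0,0,0]],"spin":[0,0,0,0]}'; python3 - <<'E'
from h import *
im,m=snap('wrist','w3'); t,mt=snap('top','t3')
o=np.hstack([im,cv2.resize(t[120:260,90:430],(0,0),fx=1,fy=1)] if 0 else [im]);
cv2.imwrite('pics/c3.png',np.vstack([cv2.resize(im[100:300,160:360],(560,300) if 0 else (400,400)),cv2.resize(t[135:195,265:375],(400,200))])[:,:,::-1])
E
python3 go.py 428 356 160 93.5
```

```text
time_s: 9.4
ee_pos: [603.4, -86.5, 155.9]
ee_rot: [-180.0, -0.0, 93.6]
force: [-0.1, -0.1, 0.7]
gripper_width: 90.8
gripper_force: 0.0
time_s: 9.8
ee_pos: [603.0, -86.4, 189.7]
ee_rot: [-179.9, -0.0, 93.6]
force: [0.1, -0.3, -0.4]
gripper_width: 91.3
gripper_force: 0.0
t 9.9 pos [602.7 -86.4 188.8] rot [-179.8   -0.    93.6] q6 -13.0 w 91.0 units [15.08 -4.89  0.96] spin 0.01
```

View pics/c3.png

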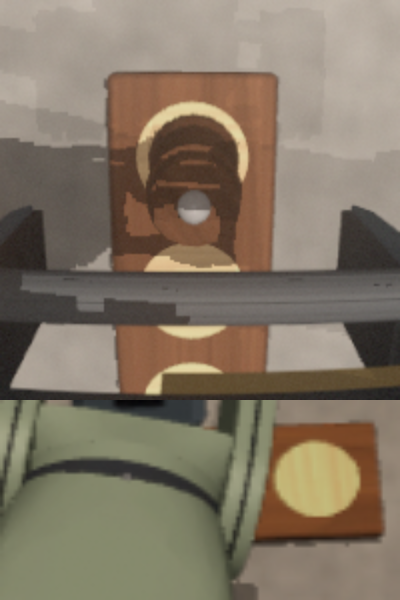

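The crop shows the pepper mill's foot concentric with its circle to within about 1–2 mm. Next is the salt mill.

```bash
python3 -m jog '{"jaw":[91,91,91,91,91,91,91,91,91,91],"slide":[[0.4,-0.1,0],[0.8,-0.3,0],[1,-0.3,0],[1,-0.3,0],[1,-0.3,0],[1,-0.3,0],[1,-0.3,0],[1,-0.3,0],[1,-0.4,0],[1,-0.4,0]],"spin":[0,0,0,0,0,0,0,0,0,0]}' && python3 -m jog '{"jaw":[91,91,91,91,91,91,91,91,91],"slide":[[1,-0.3,0],[1,-0.3,0],[1,-0.3,0],[1,-0.3,0],[0.9,-0.3,0],[0.7,-0.2,0],[0.3,-0.1,0],[0,0,0],[0,0,0]],"spin":[0,0,0,0,0,0,0,0,0]}';  python3 - <<'E'
from h import *
im,m=snap('wrist','w4')
print(proj(m,(428,356,114),1),proj(m,(428,356,0),1))
E
python3 go.py 428 356 47 93.5
```

```text
time_s: 10.9
ee_pos: [495.0, 184.9, 189.8]
ee_rot: [-179.9, -0.0, 93.6]
force: [-0.3, 0.3, 0.5]
gripper_width: 90.6
gripper_force: 0.0
time_s: 11.8
ee_pos: [431.5, 356.0, 190.2]
ee_rot: [-180.0, 0.1, 93.6]
force: [-0.4, -0.3, -0.0]
gripper_width: 91.0
gripper_force: 0.0
(np.float64(252.2112107483726), np.float64(195.9214736321645)) (np.float64(253.32790470787666), np.float64(172.9102222943498))
t 11.85 pos [431.8 355.7 190.3] rot [-180.     0.    93.5] q6 35.0 w 90.9 units [ 0.02 -0.12  4.78] spin 0.0
```

View pics/w4.png

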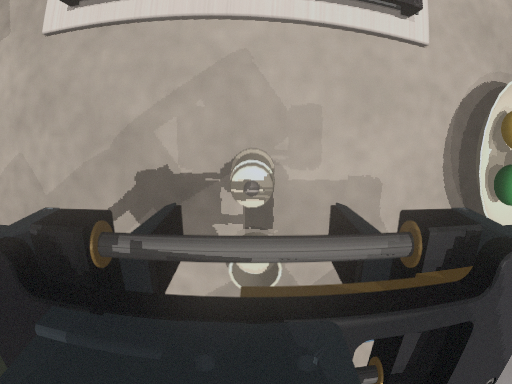

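The salt mill's ball is at (252,187), its head at about (252,184) and the foot's top edge at about (252,149).

```bash
python3 - <<'E'
from h import *
m=np.load('pics/w4.npz')
print('ball',onz(m,252,187,112,1),'foot edge y-26',onz(m,252,149,0,1),onz(m,252,149,12,1))
t=np.load('pics/top0.npz');print([onz(t,u*.64,335*.64,112).round(1) for u in(182,185,188)])
cv2.imwrite('pics/c4.png',np.hstack([cv2.resize(m['im'][140:220,212:292],(400,400),interpolation=0),cv2.resize(t['im'][195:235,100:140],(400,400),interpolation=0)])[:,:,::-1])
E
```

```text
ball [427.35638411 363.34160511 112.        ] foot edge y-26 [424.59307411 385.35349044   0.        ] [424.67956996 386.47843385  12.        ]
[array([427.5, 365.8, 112. ]), array([427.6, 360.9, 112. ]), array([427.7, 356. , 112. ])]
```

View pics/c4.png

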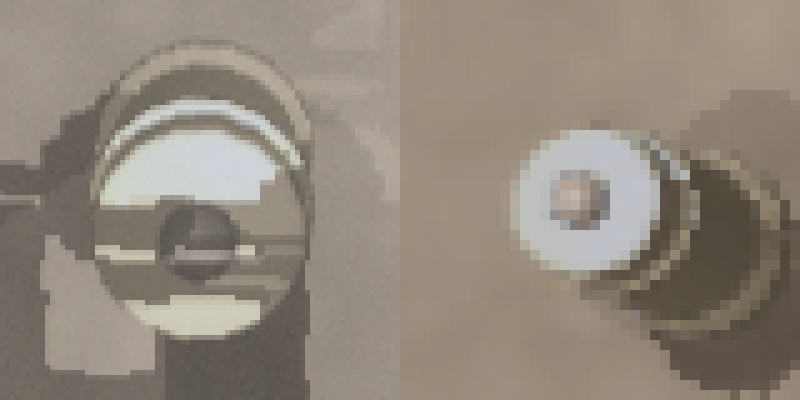

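The crop puts the ball at wrist pixel (251.6,188.6) and top-view pixel (117.9,215), so the mill is at about (427,361).

```bash
python3 go.py 427 361 47 93.5; python3 -m jog '{"jaw":[91,91,91,91,91,91,91,91,91,91],"slide":[[0.17,-0.17,0.5],[0,0,1],[0,0,1],[0,0,1],[0,0,0.6],[0,0,0.4],[0,0,0.2],[0,0,0.1],[0,0,0],[0,0,0]],"spin":[0,0,0,0,0,0,0,0,0,0]}'; python3 go.py 427 361 47 93.5
```

```text
t 11.85 pos [431.8 355.7 190.3] rot [-180.     0.    93.5] q6 35.0 w 90.9 units [ 0.18 -0.15  4.78] spin 0.0
time_s: 12.85
ee_pos: [426.8, 361.8, 47.4]
ee_rot: [179.9, -0.1, 93.6]
force: [0.8, -0.2, -0.1]
gripper_width: 90.9
gripper_force: 0.0
t 12.85 pos [426.8 361.8  47.4] rot [ 1.799e+02 -1.000e-01  9.360e+01] q6 36.0 w 90.9 units [-0.03  0.    0.01] spin 0.01
```

```bash
python3 -m jog '{"jaw":[70,50,40,36,36,36,36,36,36,36],"slide":[[0,0,0],[0,0,0],[0,0,0],[0,0,0],[0,0,0],[0,0,0],[0,0,0],[0,0,-0.3],[0,0,-0.7],[0,0,-1]],"spin":[0,0,0,0,0,0,0,0,0,0]}' 25; python3 -m jog '{"jaw":[36,36,36,36,36,36],"slide":[[0,0,-1],[0,0,-1],[0,0,-0.8],[0,0,-0.4],[0,0,0],[0,0,0]],"spin":[0,0,0,0,0,0]}'; python3 go.py 613.5 -256 200 93.5
```

```text
time_s: 13.85
ee_pos: [425.1, 360.5, 106.0]
ee_rot: [-179.8, 0.1, 93.6]
force: [0.8, -0.6, -2.2]
gripper_width: 42.9
gripper_force: 25.0
time_s: 14.45
ee_pos: [425.7, 360.9, 201.5]
ee_rot: [-179.9, 0.1, 93.6]
force: [-0.7, -0.5, -2.8]
gripper_width: 43.4
gripper_force: 25.0
t 14.45 pos [425.7 360.9 201.5] rot [-1.799e+02  1.000e-01  9.360e+01] q6 36.0 w 43.4 units [-20.91   4.97   0.05] spin 0.01
```

```bash
python3 -m jog '{"jaw":[36,36,36,36,36,36,36,36,36,36],"slide":[[-0.4,0.1,0],[-0.7,0.2,0],[-0.9,0.2,0],[-1,0.2,0],[-1,0.2,0],[-1,0.2,0],[-1,0.3,0],[-1,0.3,0],[-1,0.3,0],[-1,0.3,0]],"spin":[0,0,0,0,0,0,0,0,0,0]}' && python3 -m jog '{"jaw":[36,36,36,36,36,36,36,36,36,36],"slide":[[-1,0.2,0],[-1,0.2,0],[-1,0.2,0],[-1,0.2,0],[-1,0.2,0],[-1,0.2,0],[-1,0.3,0],[-1,0.3,0],[-1,0.3,0],[-1,0.3,0]],"spin":[0,0,0,0,0,0,0,0,0,0]}' && python3 -m jog '{"jaw":[36,36,36,36,36],"slide":[[-0.9,0.2,0],[-0.7,0.2,0],[-0.3,0,0],[0,0,0],[0,0,0]],"spin":[0,0,0,0,0]}'; python3 go.py 613.5 -256 66 93.5
```

```text
time_s: 15.45
ee_pos: [511.3, 94.0, 201.2]
ee_rot: [-179.8, 0.0, 93.5]
force: [1.4, 0.3, -1.8]
gripper_width: 42.7
gripper_force: 25.0
time_s: 16.45
ee_pos: [601.5, -200.6, 200.8]
ee_rot: [-179.8, -0.1, 93.5]
force: [0.6, 0.6, -2.0]
gripper_width: 42.9
gripper_force: 25.0
time_s: 16.95
ee_pos: [617.1, -254.2, 201.8]
ee_rot: [-179.9, -0.1, 93.6]
force: [-0.4, 1.3, -1.4]
gripper_width: 43.1
gripper_force: 25.0
t 16.95 pos [ 617.1 -254.2  201.8] rot [-1.799e+02 -1.000e-01  9.360e+01] q6 -27.0 w 43.1 units [-0.05 -0.12  4.53] spin 0.01
```

```bash
python3 -m jog '{"jaw":[36,36,36,36,36,36,36,36,36,36],"slide":[[-0.06,-0.12,0.4],[0,0,0.8],[0,0,1],[0,0,0.9],[0,0,0.6],[0,0,0.4],[0,0,0.2],[0,0,0.1],[0,0,0],[0,0,0]],"spin":[0,0,0,0,0,0,0,0,0,0]}'; python3 go.py 613.5 -256 66 93.5;  python3 - <<'E'
from h import *
im,m=snap('wrist','w5'); snap('side','s5')
print([np.round(proj(m,p,1)) for p in((613.5,-257+33,18),(613.5-33,-257,18),(613.5+33,-257,18))])
cv2.imwrite('pics/c5.png',np.hstack([cv2.resize(im[120:300,165:345],(400,400)),cv2.resize(np.load('pics/s5.npz')['im'][140:280,230:400],(400,400))])[:,:,::-1])
E
```

```text
time_s: 17.95
ee_pos: [615.1, -257.1, 71.5]
ee_rot: [179.9, 0.0, 93.6]
force: [-0.1, 0.3, -1.9]
gripper_width: 42.8
gripper_force: 25.0
t 17.95 pos [ 615.1 -257.1   71.5] rot [179.9   0.   93.6] q6 -27.0 w 42.8 units [ 0.04 -0.05  0.18] spin 0.01
[array([257., 161.]), array([212., 201.]), array([296., 206.])]
```

View pics/c5.png

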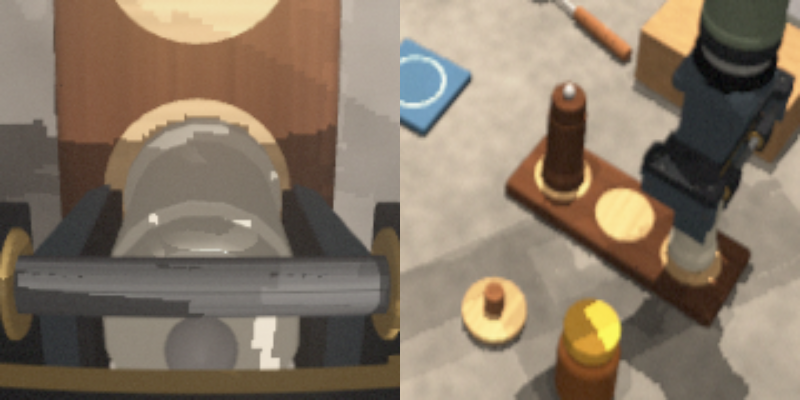

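The salt mill hangs about 1.5 mm to the +x side of its circle (centre near crop (198,190)), which I'll trim as I lower it. The side view shows the pepper mill upright on its circle.

```bash
python3 -m jog '{"jaw":[36,36,36,36,36],"slide":[[-0.03,-0.05,0.1],[0,0,0.04],[0,0,0.04],[0,0,0],[0,0,0]],"spin":[0,0,0,0,0]}'; python3 -m jog '{"jaw":[36,36,36],"slide":[[0,0,0.03],[0,0,0],[0,0,0]],"spin":[0,0,0]}'
```

```text
time_s: 18.55
ee_pos: [613.1, -257.9, 65.1]
ee_rot: [180.0, -0.0, 93.6]
force: [-0.2, 0.6, -2.4]
gripper_width: 42.7
gripper_force: 25.0
time_s: 18.85
ee_pos: [613.2, -257.9, 64.6]
ee_rot: [180.0, 0.0, 93.6]
force: [-0.6, 0.5, 1.7]
gripper_width: 43.2
gripper_force: 25.0
```

Contact made. I'll release, rise, and head for the bottle at about (418,109).

```bash
python3 -m jog '{"jaw":[36,46,56,76,91,91,91,91,91,91],"slide":[[0,0,-0.01],[0,0,0],[0,0,0],[0,0,0],[0,0,0],[0,0,0],[0,0,-0.3],[0,0,-0.7],[0,0,-1],[0,0,-1]],"spin":[0,0,0,0,0,0,0,0,0,0]}'; python3 -m jog '{"jaw":[91,91,91,91],"slide":[[0,0,-0.8],[0,0,-0.4],[0,0,0],[0,0,0]],"spin":[0,0,0,0]}';  python3 - <<'E'
from h import *
im,m=snap('wrist','w6')
E
python3 go.py 418 109 190 93.5
```

```text
time_s: 19.85
ee_pos: [612.9, -257.8, 155.9]
ee_rot: [-180.0, -0.0, 93.6]
force: [0.7, 0.4, -0.3]
gripper_width: 91.0
gripper_force: 0.0
time_s: 20.25
ee_pos: [612.5, -257.6, 189.6]
ee_rot: [-179.9, -0.0, 93.6]
force: [-0.7, 0.1, 0.5]
gripper_width: 91.0
gripper_force: 0.0
t 20.3 pos [ 612.3 -257.6  188.9] rot [-1.799e+02 -1.000e-01  9.360e+01] q6 -27.0 w 91.0 units [12.6  -5.7  -0.04] spin 0.01
```

```bash
python3 -m jog '{"jaw":[91,91,91,91,91,91,91,91,91,91],"slide":[[0.4,-0.2,0],[0.8,-0.4,0],[1,-0.4,0],[1,-0.5,0],[1,-0.5,0],[1,-0.5,0],[1,-0.5,0],[1,-0.4,0],[1,-0.4,0],[1,-0.5,0]],"spin":[0,0,0,0,0,0,0,0,0,0]}' && python3 -m jog '{"jaw":[91,91,91,91,91,91,91],"slide":[[1,-0.4,0],[1,-0.4,0],[0.8,-0.4,0],[0.4,-0.2,0],[0.2,0,0],[0,0,0],[0,0,0]],"spin":[0,0,0,0,0,0,0]}';  python3 - <<'E'
from h import *
im,m=snap('wrist','w7')
print(proj(m,(418,109,118),1))
w=np.load('pics/w6.npz')['im']
cv2.imwrite('pics/c7.png',np.hstack([cv2.resize(im[50:250,150:350],(400,400)),cv2.resize(w[100:300,160:360],(400,400))])[:,:,::-1])
E
python3 go.py 418 109 47 93.5
```

```text
time_s: 21.3
ee_pos: [465.2, 11.2, 189.6]
ee_rot: [-179.9, -0.0, 93.6]
force: [-0.2, 0.2, -0.0]
gripper_width: 90.9
gripper_force: 0.0
time_s: 22.0
ee_pos: [419.3, 108.2, 190.4]
ee_rot: [-180.0, 0.0, 93.5]
force: [-0.4, -0.4, 0.7]
gripper_width: 90.6
gripper_force: 0.0
(np.float64(254.72036646903473), np.float64(196.39313700319428))
t 22.05 pos [419.3 108.1 190.4] rot [-180.     0.    93.5] q6 9.0 w 91.0 units [ 0.03 -0.04  4.78] spin 0.0
```

View pics/c7.png

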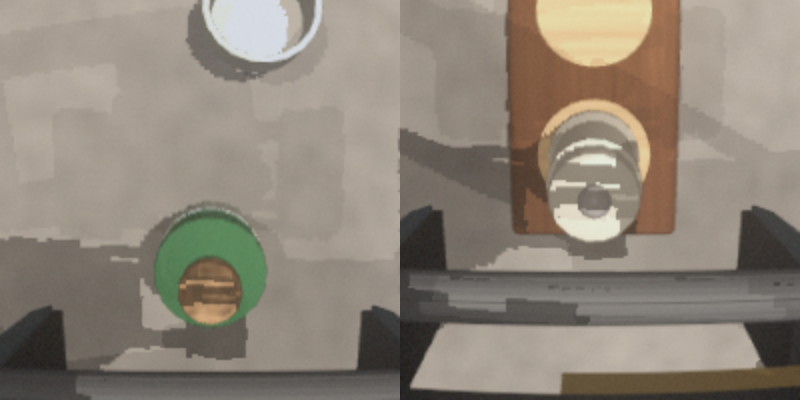

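The salt mill sits centred in its circle. The bottle's cork is at wrist pixel (255,195.5), so the bottle is at about (418,109.7).

```bash
python3 -m jog '{"jaw":[91,91,91,91,91,91,91,91,91,91],"slide":[[0.05,-0.04,0.4],[0,0,1],[0,0,1],[0,0,1],[0,0,0.6],[0,0,0.4],[0,0,0.2],[0,0,0.15],[0,0,0],[0,0,0]],"spin":[0,0,0,0,0,0,0,0,0,0]}'; python3 go.py 418 109.7 47 93.5;  python3 -m jog '{"jaw":[80,65,55,48,48,48,48,48,48,48],"slide":[[0,0,0],[0,0,0],[0,0,0],[0,0,0],[0,0,0],[0,0,0],[0,0,-0.1],[0,0,-0.4],[0,0,-0.7],[0,0,-1]],"spin":[0,0,0,0,0,0,0,0,0,0]}' 30; python3 -m jog '{"jaw":[48,48,48,48,48,48],"slide":[[0,0,-1],[0,0,-1],[0,0,-0.7],[0,0,-0.3],[0,0,0],[0,0,0]],"spin":[0,0,0,0,0,0]}'; python3 go.py 608.5 -172 200 93.5
```

```text
time_s: 23.05
ee_pos: [418.1, 110.2, 48.5]
ee_rot: [179.9, -0.0, 93.5]
force: [-0.4, -0.0, -0.1]
gripper_width: 90.9
gripper_force: 0.0
t 23.05 pos [418.1 110.2  48.5] rot [179.9  -0.   93.5] q6 10.0 w 90.9 units [-0.01 -0.01  0.05] spin 0.01
time_s: 24.05
ee_pos: [415.6, 109.7, 113.3]
ee_rot: [-179.7, 0.0, 93.6]
force: [0.4, 0.1, -3.0]
gripper_width: 55.5
gripper_force: 30.0
time_s: 24.65
ee_pos: [416.6, 109.9, 202.8]
ee_rot: [-179.9, 0.0, 93.6]
force: [-0.9, -0.1, -3.2]
gripper_width: 55.3
gripper_force: 30.0
t 24.65 pos [416.6 109.9 202.8] rot [-179.9    0.    93.6] q6 10.0 w 55.3 units [-9.78  5.8   0.09] spin 0.01
```

```bash
python3 -m jog '{"jaw":[48,48,48,48,48,48,48,48,48,48],"slide":[[-0.3,0.2,0],[-0.7,0.4,0],[-0.9,0.5,0],[-1,0.6,0],[-1,0.6,0],[-1,0.6,0],[-1,0.6,0],[-1,0.6,0],[-1,0.6,0],[-0.9,0.5,0]],"spin":[0,0,0,0,0,0,0,0,0,0]}' && python3 -m jog '{"jaw":[48,48,48,48,48],"slide":[[-0.6,0.4,0],[-0.3,0.2,0],[-0.08,0,0],[0,0,0],[0,0,0]],"spin":[0,0,0,0,0]}'; python3 go.py 608.5 -172 70 93.5
```

```text
time_s: 25.65
ee_pos: [590.2, -146.0, 202.1]
ee_rot: [-179.9, -0.0, 93.5]
force: [-0.8, 0.3, -3.2]
gripper_width: 55.7
gripper_force: 30.0
time_s: 26.15
ee_pos: [608.8, -170.9, 203.9]
ee_rot: [-179.9, -0.0, 93.6]
force: [0.2, -0.7, -2.5]
gripper_width: 55.8
gripper_force: 30.0
t 26.15 pos [ 608.8 -170.9  203.9] rot [-179.9   -0.    93.6] q6 -20.0 w 55.8 units [-0.03 -0.01  4.46] spin 0.01
```

```bash
python3 -m jog '{"jaw":[48,48,48,48,48,48,48,48,48,48],"slide":[[-0.03,0,0.4],[0,0,0.8],[0,0,1],[0,0,0.8],[0,0,0.6],[0,0,0.4],[0,0,0.2],[0,0,0.1],[0,0,0],[0,0,0]],"spin":[0,0,0,0,0,0,0,0,0,0]}'; python3 go.py 608.5 -172 66 93.5;  python3 - <<'E'
from h import *
im,m=snap('wrist','w8');s,_=snap('side','s8')
cv2.imwrite('pics/c8.png',np.hstack([cv2.resize(im[120:300,165:345],(400,400)),cv2.resize(s[140:280,230:400],(400,400))])[:,:,::-1])
E
```

```text
time_s: 27.15
ee_pos: [610.2, -172.9, 75.9]
ee_rot: [179.9, 0.0, 93.6]
force: [-0.3, -0.0, -2.6]
gripper_width: 55.7
gripper_force: 30.0
t 27.15 pos [ 610.2 -172.9   75.9] rot [179.9   0.   93.6] q6 -20.0 w 55.7 units [ 0.03 -0.05  0.33] spin 0.01
```

View pics/c8.png

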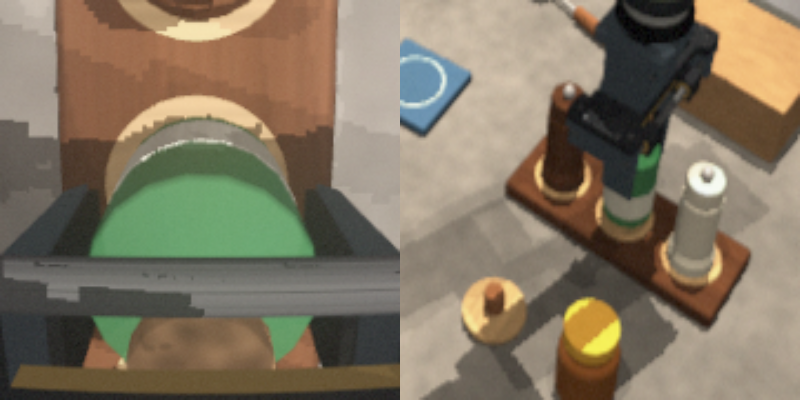

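The bottle hangs over the middle circle about 2 mm too far in +x, and both mills stand upright.

```bash
python3 -m jog '{"jaw":[48,48,48,48,48],"slide":[[0,-0.07,0.15],[0,0,0.1],[0,0,0.04],[0,0,0],[0,0,0]],"spin":[0,0,0,0,0]}'; python3 -m jog '{"jaw":[48,48,48],"slide":[[0,0,0.03],[0,0,0],[0,0,0]],"spin":[0,0,0]}'
```

```text
time_s: 27.75
ee_pos: [607.5, -172.9, 66.3]
ee_rot: [180.0, -0.0, 93.6]
force: [-0.3, 0.4, -3.0]
gripper_width: 55.7
gripper_force: 30.0
time_s: 28.05
ee_pos: [607.6, -172.9, 66.2]
ee_rot: [180.0, 0.0, 93.6]
force: [-2.0, 0.8, 5.0]
gripper_width: 55.5
gripper_force: 30.0
```

Contact made. Release and rise, then go to the ramekin at about (435,249).

```bash
python3 -m jog '{"jaw":[50,58,66,80,91,91,91,91,91,91],"slide":[[0,0,-0.02],[0,0,0],[0,0,0],[0,0,0],[0,0,0],[0,0,0],[0,0,-0.3],[0,0,-0.7],[0,0,-1],[0,0,-1]],"spin":[0,0,0,0,0,0,0,0,0,0]}'; python3 -m jog '{"jaw":[91,91,91,91],"slide":[[0,0,-0.8],[0,0,-0.4],[0,0,0],[0,0,0]],"spin":[0,0,0,0]}';  python3 - <<'E'
from h import *
im,m=snap('wrist','w9')
E
python3 go.py 435 249 190 93.5
```

```text
time_s: 29.05
ee_pos: [607.4, -172.8, 157.4]
ee_rot: [-180.0, -0.0, 93.6]
force: [0.7, 0.6, -0.1]
gripper_width: 91.0
gripper_force: 0.0
time_s: 29.45
ee_pos: [606.9, -172.7, 191.2]
ee_rot: [-179.9, -0.0, 93.6]
force: [-0.2, 0.3, 0.0]
gripper_width: 90.7
gripper_force: 0.0
t 29.5 pos [ 606.6 -172.7  190.5] rot [-1.799e+02 -1.000e-01  9.360e+01] q6 -20.0 w 91.3 units [14.38 -4.84  0.02] spin 0.01
```

```bash
python3 -m jog '{"jaw":[91,91,91,91,91,91,91,91,91,91],"slide":[[0.4,-0.1,0],[0.8,-0.3,0],[1,-0.3,0],[1,-0.3,0],[1,-0.3,0],[1,-0.4,0],[1,-0.3,0],[1,-0.4,0],[1,-0.3,0],[1,-0.3,0]],"spin":[0,0,0,0,0,0,0,0,0,0]}' && python3 -m jog '{"jaw":[91,91,91,91,91,91,91,91,91],"slide":[[1,-0.4,0],[1,-0.3,0],[1,-0.4,0],[1,-0.3,0],[0.8,-0.3,0],[0.4,-0.1,0],[0,0,0],[0,0,0],[0,0,0]],"spin":[0,0,0,0,0,0,0,0,0]}';  python3 - <<'E'
from h import *
im,m=snap('wrist','w10')
print(proj(m,(435,249,48),1), proj(m,(595,151,12),1))
w=np.load('pics/w9.npz')['im']
cv2.imwrite('pics/c10.png',np.hstack([cv2.resize(im[100:250,180:330],(400,400)),cv2.resize(w[100:300,160:360],(400,400))])[:,:,::-1])
E
python3 go.py 435 249 7 93.5
```

```text
time_s: 30.5
ee_pos: [498.6, 98.6, 191.0]
ee_rot: [-179.9, -0.0, 93.6]
force: [0.2, -0.3, -0.9]
gripper_width: 91.0
gripper_force: 0.0
time_s: 31.4
ee_pos: [437.1, 248.4, 191.8]
ee_rot: [-180.0, 0.0, 93.5]
force: [-0.2, -0.7, 0.6]
gripper_width: 91.1
gripper_force: 0.0
(np.float64(254.21325048667006), np.float64(179.94506578825929)) (np.float64(367.35367077504856), np.float64(253.0388260916068))
t 31.45 pos [437.2 248.4 191.9] rot [-180.     0.    93.5] q6 25.0 w 90.8 units [ 0.02 -0.07  6.16] spin -0.0
```

View pics/c10.png

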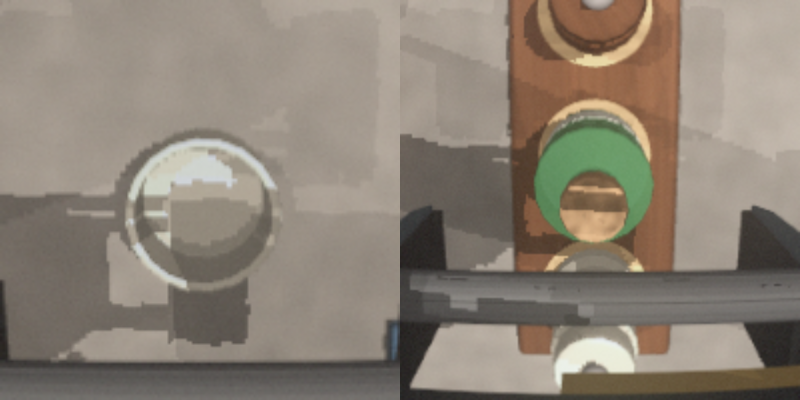

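The bottle sits centred. The ramekin's rim is centred at wrist pixel (256.3,180.4), so it is at about (436.8,248.5).

```bash
python3 -m jog '{"jaw":[91,91,91,91,91,91,91,91,91,91],"slide":[[0,0,0.4],[0,0,0.9],[0,0,1],[0,0,1],[0,0,1],[0,0,0.7],[0,0,0.4],[0,0,0.3],[0,0,0.1],[0,0,0]],"spin":[0,0,0,0,0,0,0,0,0,0]}'; python3 -m jog '{"jaw":[91,91],"slide":[[0,0,0.1],[0,0,0.05]],"spin":[0,0]}'; python3 go.py 436.8 248.5 12 93.5
```

```text
time_s: 32.45
ee_pos: [437.2, 249.4, 18.2]
ee_rot: [180.0, -0.0, 93.6]
force: [0.1, 1.0, -0.1]
gripper_width: 91.0
gripper_force: 0.0
time_s: 32.65
ee_pos: [437.3, 249.6, 14.1]
ee_rot: [179.9, -0.0, 93.6]
force: [0.2, -0.8, 0.6]
gripper_width: 91.0
gripper_force: 0.0
t 32.65 pos [437.3 249.6  14.1] rot [179.9  -0.   93.6] q6 25.0 w 91.0 units [-0.04 -0.02  0.07] spin 0.01
```

```bash
python3 -m jog '{"jaw":[80,70,60,56,56,56,56,56,56,56],"slide":[[0,0,0],[0,0,0],[0,0,0],[0,0,0],[0,0,0],[0,0,0],[0,0,-0.1],[0,0,-0.4],[0,0,-0.8],[0,0,-0.9]],"spin":[0,0,0,0,0,0,0,0,0,0]}' 25; python3 -m jog '{"jaw":[56,56,56],"slide":[[0,0,-0.4],[0,0,0],[0,0,0]],"spin":[0,0,0]}'; python3 go.py 595.3 151 70 93.5
```

```text
time_s: 33.65
ee_pos: [436.3, 249.0, 80.3]
ee_rot: [-179.9, 0.0, 93.6]
force: [-0.2, 0.3, -1.8]
gripper_width: 63.0
gripper_force: 25.0
time_s: 33.95
ee_pos: [436.4, 249.1, 91.2]
ee_rot: [-180.0, 0.0, 93.6]
force: [-0.4, -0.5, -2.2]
gripper_width: 63.2
gripper_force: 25.0
t 33.95 pos [436.4 249.1  91.2] rot [-180.     0.    93.6] q6 25.0 w 63.2 units [-3.59  5.08  0.71] spin 0.01
```

```bash
python3 -m jog '{"jaw":[56,56,56,56,56,56,56,56,56,56],"slide":[[-0.2,0.3,0],[-0.4,0.6,0],[-0.6,0.8,0],[-0.6,0.9,0],[-0.6,0.9,0],[-0.6,0.8,0],[-0.4,0.5,0.1],[-0.2,0.3,0.3],[0,0,0.4],[0,0,0.3]],"spin":[0,0,0,0,0,0,0,0,0,0]}'; python3 -m jog '{"jaw":[56,56,56],"slide":[[0,0,0.4],[0,0,0],[0,0,0]],"spin":[0,0,0]}'; python3 - <<'E'
from h import *
im,m=snap('wrist','w11')
print([np.round(proj(m,p,1)) for p in((595.3,151+35,12),(595.3-55,206,12),(595.3+55,206,12))])
cv2.imwrite('pics/c11.png',cv2.resize(im[80:300,140:360],(600,600))[:,:,::-1])
E
python3 go.py 595.3 151 26 93.5
```

```text
time_s: 34.95
ee_pos: [594.4, 151.2, 56.4]
ee_rot: [-179.8, 0.0, 93.6]
force: [-0.2, -0.4, -2.0]
gripper_width: 63.3
gripper_force: 25.0
time_s: 35.25
ee_pos: [595.6, 151.6, 46.3]
ee_rot: [-180.0, -0.0, 93.6]
force: [0.6, 0.2, -1.3]
gripper_width: 63.1
gripper_force: 25.0
[array([259., 163.]), array([182., 131.]), array([339., 141.])]
t 35.3 pos [596.2 151.6  46.8] rot [180.   -0.   93.6] q6 10.0 w 63.0 units [-0.02 -0.03  0.69] spin 0.01
```

View pics/c11.png

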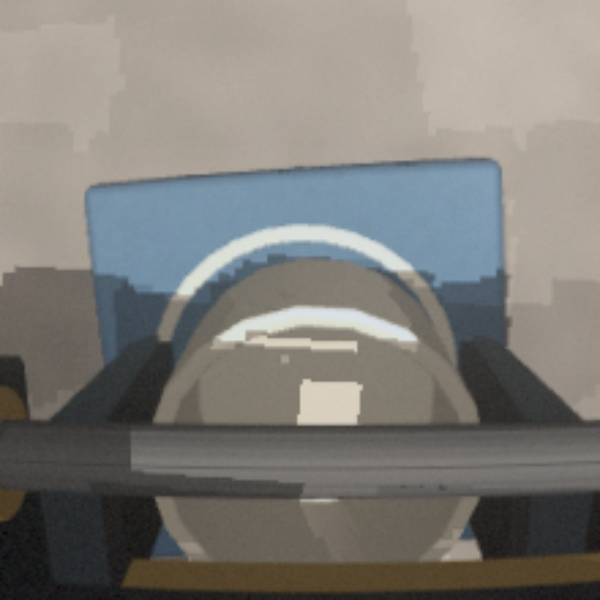

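The trivet's corners are at crop (90,187) and (498,160), and the ring's top is at (303,225). The ramekin hangs at about x = 316.

```bash
python3 - <<'E'
from h import *
m=np.load('pics/w11.npz'); f=220/600
W=lambda u,v,z:onz(m,140+u*f,80+v*f,z,1)[:2]
a,b=W(90,187,12),W(498,160,12);e=(b-a)/np.hypot(*(b-a));n=np.array([e[1],-e[0]]);print(np.hypot(*(b-a)),(a+b)/2+55*n, a,b)
P=np.array([W(*p,12) for p in((303,226),(250,236),(205,262),(167,315),(360,238),(410,268),(447,318))]);q=np.linalg.lstsq(np.c_[2*P,np.ones(len(P))],(P**2).sum(1),rcond=None)[0];print('ring',q[:2],np.sqrt(q[2]+q[:2]@q[:2]))
Z=env.state()['ee_pos'][2]-14
print('ram rim',W(156,410,Z+48),W(480,410,Z+48),'base top',W(318,258,Z), Z)
E
```

```text
105.14904865478958 [593.1208498  145.26482863] [534.01618162 193.17848855] [638.32191546 206.46894836]
ring [592.80255551 145.40113539] 40.45899852994036
ram rim [565.68135029 160.70707601] [624.21081915 164.414637  ] base top [593.80953464 181.64888052] 32.79341943245365
```

```bash
python3 - <<'E'
from h import *
def fit(P):
    q=np.linalg.lstsq(np.c_[2*P,np.ones(len(P))],(P**2).sum(1),rcond=None)[0]; return q[:2].round(1),np.sqrt(q[2]+q[:2]@q[:2]).round(1)
for n,box,cb in(('top',(185,135,235,190),[(275,140,310,180),(308,140,336,180),(336,140,370,180)]),('side',(205,150,265,190),[(280,185,315,212),(310,198,342,228),(338,212,372,244)])):
    m=np.load(f'pics/{n}0.npz');H,S,V=cv2.split(cv2.cvtColor(m['im'],cv2.COLOR_RGB2HSV))
    blue=((H>95)&(H<120)&(S>90)).astype(np.uint8);k,_,_=cen(blue,box)
    for nm,k,z in[('tri-inner',k,12)]+[('c',cen(((H>15)&(H<35)&(S>60)&(V>110)).astype(np.uint8),b)[0],18) for b in cb]:
        c=max(cv2.findContours(k,0,1)[0],key=cv2.contourArea)[:,0]
        P=np.array([onz(m,*p,z)[:2] for p in c]);print(n,nm,fit(P),len(P),c.min(0),c.max(0))
E
python3 go.py
```

```text
top tri-inner (array([594. , 150.1]), np.float64(29.1)) 104 [198 151] [220 173]
top c (array([603.8, -85.8]), np.float64(32.7)) 65 [280 149] [303 172]
top c (array([ 609.1, -170.7]), np.float64(32.7)) 64 [310 148] [333 171]
top c (array([ 614.1, -255.7]), np.float64(32.6)) 65 [340 147] [363 169]
side tri-inner (array([585. , 141.6]), np.float64(60.7)) 98 [213 155] [259 186]
side c (array([600.3, -87.4]), np.float64(32.6)) 58 [287 192] [311 209]
side c (array([ 605.5, -171.8]), np.float64(32.7)) 61 [313 206] [337 224]
side c (array([ 610.8, -256.4]), np.float64(32.7)) 66 [340 220] [366 239]
t 35.3 pos [596.2 151.6  46.8] rot [180.   -0.   93.6] q6 10.0 w 63.0 units [ 0.  0. -0.] spin None
```

```bash
python3 - <<'E'
from h import *
from scipy.optimize import least_squares
for n in('top','side','w1','w10'):
    fish=n[0]=='w'; m=np.load(f'pics/{n if fish else n+"0"}.npz');im=m['im'].astype(float)
    # whiteness = red relative to blue tile
    R=np.linspace(24,46,45);A=np.radians(np.arange(0,360,5))
    def radial(c):
        out=[]
        for a in A:
            uv=np.array([proj(m,(c[0]+r*np.cos(a),c[1]+r*np.sin(a),12),fish) for r in R],np.float32)
            v=cv2.remap(m['im'],uv[:,:1],uv[:,1:],cv2.INTER_LINEAR)[:,0,0].astype(float)
            w=np.clip(v-np.percentile(v,40),0,None)**2
            if uv.min()<0 or uv[:,0].max()>511 or v.max()<np.median(v)+25: continue
            r=(w@R)/w.sum(); out.append((c[0]+r*np.cos(a),c[1]+r*np.sin(a)))
        return np.array(out)
    c=np.array([595,149.])
    for _ in range(4):
        P=radial(c)
        if len(P)<20: break
        s=least_squares(lambda q:np.hypot(*(P-q[:2]).T)-q[2],[*c,37],loss='soft_l1');c=s.x[:2]
    print(n,len(P),s.x.round(1),np.abs(s.fun).mean().round(2))
E
```

```text
top 72 [593.4 148.9  38.9] 0.19
side 71 [589.7 147.9  38.9] 0.3
w1 72 [591.4 144.7  38.8] 0.05
w10 19 [608.8 143.8  40.8] 3.6
```

```bash
python3 -m jog '{"jaw":[56,56,56,56,56,56],"slide":[[-0.12,-0.11,0],[0,0,0.3],[0,0,0.2],[0,0,0.1],[0,0,0],[0,0,0]],"spin":[0,0,0,0,0,0]}';  python3 - <<'E'
from h import *
im,m=snap('wrist','w12')
cv2.imwrite('pics/c12.png',cv2.resize(im[80:300,140:360],(600,600))[:,:,::-1])
E
python3 go.py 592.5 147.8 25 93.5
```

```text
time_s: 35.9
ee_pos: [593.3, 147.3, 28.4]
ee_rot: [-180.0, -0.0, 93.6]
force: [0.6, 0.9, -0.7]
gripper_width: 63.7
gripper_force: 25.0
t 35.95 pos [593.4 147.3  28.6] rot [180.   -0.   93.6] q6 9.0 w 63.4 units [ 0.02 -0.03  0.12] spin 0.01
```

View pics/c12.png

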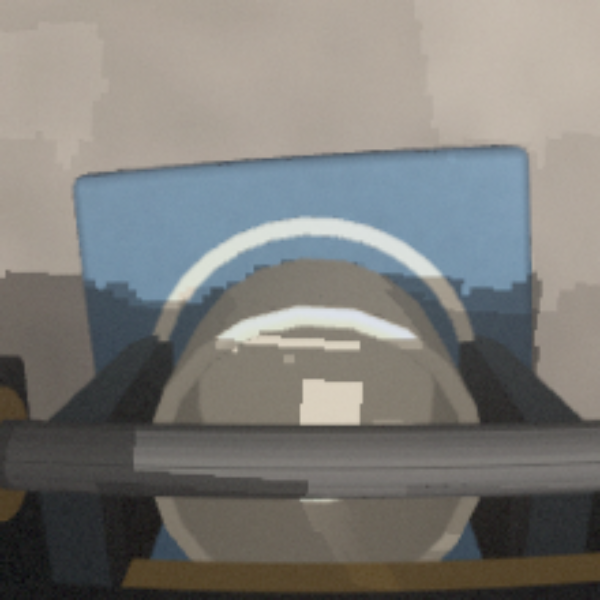

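The ring and ramekin are now nearly concentric: ring x ≈ 312, pot x ≈ 317, top gap about 41 px ≈ 9–10 mm. Set it down.

```bash
python3 -m jog '{"jaw":[56,56,56],"slide":[[0,-0.04,0.06],[0,0,0.02],[0,0,0]],"spin":[0,0,0]}'; python3 -m jog '{"jaw":[56,56],"slide":[[0,0,0.03],[0,0,0]],"spin":[0,0]}'; python3 -m jog '{"jaw":[56,56],"slide":[[0,0,0.02],[0,0,0]],"spin":[0,0]}'
```

```text
time_s: 36.25
ee_pos: [591.9, 147.2, 26.1]
ee_rot: [-180.0, -0.0, 93.6]
force: [0.0, -0.2, -1.9]
gripper_width: 63.3
gripper_force: 25.0
time_s: 36.45
ee_pos: [592.2, 147.3, 25.7]
ee_rot: [180.0, -0.0, 93.6]
force: [-1.2, -0.6, 1.9]
gripper_width: 63.6
gripper_force: 25.0
time_s: 36.65
ee_pos: [592.2, 147.3, 25.7]
ee_rot: [180.0, -0.0, 93.6]
force: [-1.7, -0.8, 5.6]
gripper_width: 63.3
gripper_force: 25.0
```

```bash
python3 -m jog '{"jaw":[60,68,76,84,91,91,91,91,91,91],"slide":[[0,0,-0.03],[0,0,0],[0,0,0],[0,0,0],[0,0,0],[0,0,0],[0,0,-0.3],[0,0,-0.7],[0,0,-1],[0,0,-1]],"spin":[0,0,0,0,0,0,0,0,0,0]}'; python3 -m jog '{"jaw":[91,91,91,91,91,91],"slide":[[0,0,-1],[0,0,-1],[0,0,-0.5],[0,0,-0.2],[0,0,0],[0,0,0]],"spin":[0,0,0,0,0,0]}';  python3 - <<'E'
from h import *
im,m=snap('wrist','w13')
E
python3 go.py 428.5 -128 190 93.5
```

```text
time_s: 37.65
ee_pos: [591.9, 147.2, 116.9]
ee_rot: [-180.0, -0.0, 93.6]
force: [-0.3, 0.3, 0.2]
gripper_width: 91.1
gripper_force: 0.0
time_s: 38.25
ee_pos: [591.4, 147.0, 195.6]
ee_rot: [-179.9, 0.0, 93.6]
force: [0.9, 0.4, 0.1]
gripper_width: 91.0
gripper_force: 0.0
t 38.3 pos [591.3 147.  195.3] rot [-179.9    0.    93.6] q6 9.0 w 90.9 units [-8.81 -5.99  0.18] spin 0.01
```

```bash
python3 -m jog '{"jaw":[91,91,91,91,91,91,91,91,91,91],"slide":[[-0.4,-0.3,0],[-0.8,-0.5,0],[-1,-0.7,0],[-1,-0.7,0],[-1,-0.7,0],[-1,-0.7,0],[-1,-0.7,0],[-1,-0.7,0],[-0.8,-0.5,0],[-0.5,-0.3,0.2]],"spin":[0,0,0,0,0,0,0,0,0,0]}' && python3 -m jog '{"jaw":[91,91,91,91,91,91],"slide":[[-0.3,-0.2,0.4],[0,0,0.8],[0,0,0.7],[0,0,0.4],[0,0,0],[0,0,0]],"spin":[0,0,0,0,0,0]}';  python3 - <<'E'
from h import *
im,m=snap('wrist','w14')
print(proj(m,(428.5,-128,38),1),proj(m,(428.5,-128,14),1))
w=np.load('pics/w13.npz')['im']
cv2.imwrite('pics/c14.png',np.hstack([cv2.resize(im[120:270,180:330],(400,400)),cv2.resize(w[100:280,170:350],(400,400))])[:,:,::-1])
E
python3 go.py 428.5 -128 60 93.5
```

```text
time_s: 39.3
ee_pos: [432.1, -120.0, 190.5]
ee_rot: [-180.0, 0.0, 93.5]
force: [1.2, -0.0, -0.6]
gripper_width: 91.2
gripper_force: 0.0
time_s: 39.9
ee_pos: [428.2, -127.7, 121.4]
ee_rot: [-180.0, -0.0, 93.5]
force: [0.9, 1.2, 0.1]
gripper_width: 91.1
gripper_force: 0.0
(np.float64(256.67411398413924), np.float64(194.65773895844367)) (np.float64(256.61597186235673), np.float64(188.57499446225933))
t 39.95 pos [ 428.7 -127.7  121.9] rot [180.    0.   93.6] q6 -22.0 w 90.9 units [-0.01 -0.01  2.06] spin 0.01
```

View pics/c14.png

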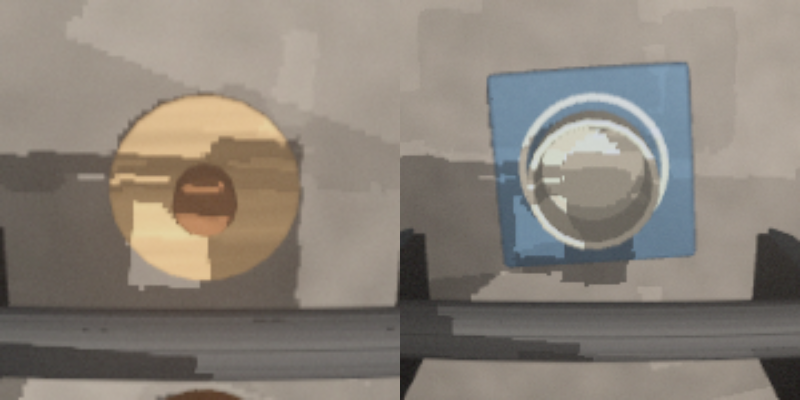

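The ramekin is concentric with the ring. The lid's disc is at wrist pixel (256.7,189.9) and its knob at (256.9,194.3), giving about (428.6,-128.5).

```bash
python3 -m jog '{"jaw":[91,80,70,60,60,60,60,60,60],"slide":[[-0.02,0,0.4],[0,0,0.8],[0,0,0.8],[0,0,0.6],[0,0,0.4],[0,0,0.2],[0,0,0.1],[0,0,0],[0,0,0]],"spin":[0,0,0,0,0,0,0,0,0]}'; python3 go.py 428.6 -128.3 19 93.5
```

```text
time_s: 40.85
ee_pos: [429.4, -128.3, 23.2]
ee_rot: [179.9, 0.0, 93.6]
force: [0.5, 0.3, -0.4]
gripper_width: 60.2
gripper_force: 0.0
t 40.85 pos [ 429.4 -128.3   23.2] rot [179.9   0.   93.6] q6 -22.0 w 60.2 units [ 0.   -0.03  0.14] spin 0.01
```

```bash
python3 -m jog '{"jaw":[60,45,30,18,16,16,16,16,16,16],"slide":[[0,-0.02,0.13],[0,0,0],[0,0,0],[0,0,0],[0,0,0],[0,0,0],[0,0,0],[0,0,0],[0,0,0],[0,0,0]],"spin":[0,0,0,0,0,0,0,0,0,0]}' 15; python3 go.py - - 130 93.5;  python3 -m jog '{"jaw":[16,16,16,16,16,16,16,16,16],"slide":[[0,0,-0.2],[0,0,-0.6],[0,0,-1],[0,0,-1],[0,0,-1],[0,0,-0.5],[0,0,-0.2],[0,0,0],[0,0,0]],"spin":[0,0,0,0,0,0,0,0,0]}'; python3 go.py 592 147.2 - 93.5
```

```text
time_s: 41.85
ee_pos: [428.3, -128.1, 18.7]
ee_rot: [180.0, -0.0, 93.6]
force: [-0.2, -0.9, 1.0]
gripper_width: 21.4
gripper_force: 15.0
t 41.85 pos [ 428.3 -128.1   18.7] rot [180.   -0.   93.6] q6 -22.0 w 21.4 units [ 0.    0.   -3.71] spin 0.01
time_s: 42.75
ee_pos: [427.5, -127.9, 152.8]
ee_rot: [-179.9, -0.0, 93.6]
force: [0.3, 0.6, 0.0]
gripper_width: 21.5
gripper_force: 15.0
t 42.75 pos [ 427.5 -127.9  152.8] rot [-179.9   -0.    93.6] q6 -22.0 w 21.5 units [ 8.81  6.04 -0.  ] spin 0.01
```

```bash
python3 -m jog '{"jaw":[16,16,16,16,16,16,16,16,16,16],"slide":[[0.3,0.2,0],[0.7,0.5,0],[1,0.7,0],[1,0.7,0],[1,0.7,0],[1,0.7,0],[1,0.6,0],[1,0.7,0],[0.9,0.6,0],[0.6,0.4,0]],"spin":[0,0,0,0,0,0,0,0,0,0]}' && python3 -m jog '{"jaw":[16,16,16,16,16],"slide":[[0.3,0.2,0.3],[0,0,0.8],[0,0,0.3],[0,0,0],[0,0,0]],"spin":[0,0,0,0,0]}';  python3 - <<'E'
from h import *
im,m=snap('wrist','w15')
cv2.imwrite('pics/c15.png',cv2.resize(im[100:280,140:360],(733,600))[:,:,::-1])
E
python3 go.py 592 147.2 73 93.5
```

```text
time_s: 43.75
ee_pos: [586.5, 140.2, 152.1]
ee_rot: [-179.9, -0.0, 93.7]
force: [-0.3, 0.3, -0.8]
gripper_width: 21.4
gripper_force: 15.0
time_s: 44.25
ee_pos: [591.4, 146.2, 111.6]
ee_rot: [-180.0, 0.0, 93.5]
force: [0.5, 0.2, -0.7]
gripper_width: 21.7
gripper_force: 15.0
t 44.3 pos [591.8 146.3 112.3] rot [179.9  -0.   93.5] q6 9.0 w 21.8 units [0.03 0.01 1.31] spin 0.0
```

View pics/c15.png

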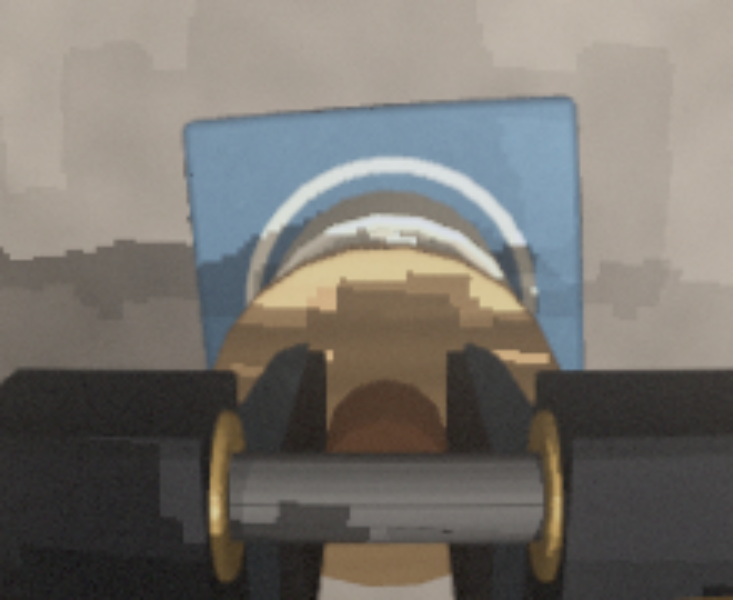

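The lid is in line over the ramekin (disc x ≈ 388, pot x ≈ 390).

```bash
python3 -m jog '{"jaw":[16,16,16,16,16,16,16],"slide":[[0.01,0,0.2],[0,0,0.4],[0,0,0.3],[0,0,0.2],[0,0,0.1],[0,0,0],[0,0,0]],"spin":[0,0,0,0,0,0,0]}'; python3 -m jog '{"jaw":[16,16,16],"slide":[[0,0,0.04],[0,0,0],[0,0,0]],"spin":[0,0,0]}'
```

```text
time_s: 45.0
ee_pos: [591.7, 146.9, 75.8]
ee_rot: [180.0, -0.0, 93.6]
force: [0.1, -0.1, -0.4]
gripper_width: 21.5
gripper_force: 15.0
time_s: 45.3
ee_pos: [591.6, 146.9, 74.6]
ee_rot: [180.0, -0.0, 93.6]
force: [-0.4, 0.5, -1.0]
gripper_width: 21.5
gripper_force: 15.0
```

```bash
python3 -m jog '{"jaw":[16,16,16],"slide":[[0,0,0.04],[0,0,0],[0,0,0]],"spin":[0,0,0]}'; python3 -m jog '{"jaw":[16,16,16],"slide":[[0,0,0.03],[0,0,0],[0,0,0]],"spin":[0,0,0]}'
```

```text
time_s: 45.6
ee_pos: [591.4, 146.9, 73.2]
ee_rot: [-180.0, -0.0, 93.6]
force: [0.0, -0.2, -1.2]
gripper_width: 21.5
gripper_force: 15.0
time_s: 45.9
ee_pos: [591.6, 146.9, 72.7]
ee_rot: [180.0, -0.0, 93.6]
force: [-0.0, 0.6, 2.8]
gripper_width: 21.5
gripper_force: 15.0
```

Seated exactly at the expected height. Release, back off and check.

```bash
python3 -m jog '{"jaw":[22,26,35,50,60,60,60,60,60,60],"slide":[[0,0,-0.02],[0,0,0],[0,0,0],[0,0,0],[0,0,0],[0,0,0],[0,0,-0.3],[0,0,-0.7],[0,0,-1],[0,0,-1]],"spin":[0,0,0,0,0,0,0,0,0,0]}'; python3 -m jog '{"jaw":[60,60,60,60,60,60,60,60,60,60],"slide":[[0.3,-0.5,-0.5],[0.8,-1,-0.2],[1,-1,0],[1,-1,0],[1,-1,0],[1,-1,0],[0.6,-0.6,0],[0.3,-0.2,0],[0,0,0],[0,0,0]],"spin":[0,0,0,0,0,0,0,0,0,0]}';  python3 - <<'E'
from h import *
t,_=snap('top','t16');s,_=snap('side','s16')
cv2.imwrite('pics/c16.png',np.vstack([cv2.resize(t[130:240,180:410],(627,300)),cv2.resize(s[110:330,100:410],(627,300) if 0 else (423,300)) if 0 else cv2.copyMakeBorder(cv2.resize(s[130:320,190:400],(331,300)),0,0,0,296,0)])[:,:,::-1])
E
```

```text
time_s: 46.9
ee_pos: [591.3, 146.8, 164.3]
ee_rot: [-180.0, -0.0, 93.6]
force: [0.4, 0.2, 0.0]
gripper_width: 60.0
gripper_force: 0.0
time_s: 47.9
ee_pos: [392.6, 314.4, 184.2]
ee_rot: [179.9, 0.0, 93.6]
force: [0.2, -0.3, 0.1]
gripper_width: 59.9
gripper_force: 0.0
```

View pics/c16.png

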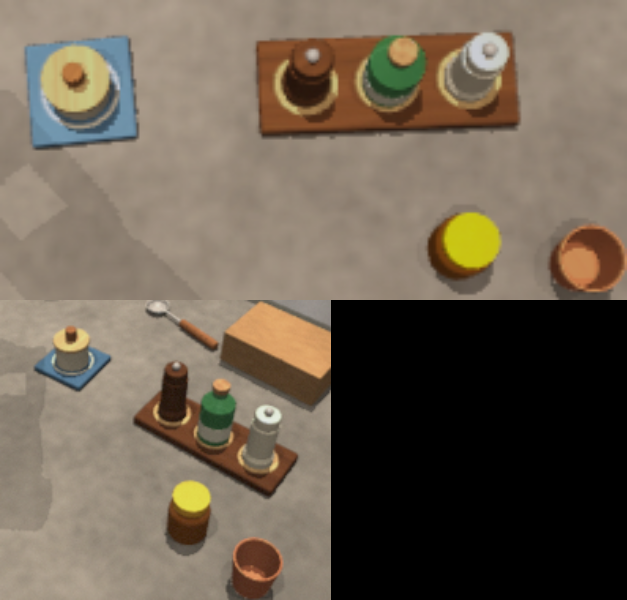

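All five pieces are upright and centred, the lid is seated, and the honey jar and copper cup are untouched.

```bash
python3 -c "
from workcell import env
print(env.job_done())"
```

```text
the job is handed in; nothing more can be done
None
```

The job is handed in at about 48 s of the 134 s allowed, with no verdict returned: both mills and the oil bottle stand upright on their board circles, the lidded ramekin is in the middle of the trivet, and the honey jar and copper cup were left alone; the last camera check showed everything centred, to about 2 mm by my measurements.

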